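# Pack the gap in the jar caddy with the packer that fits

### The arm

A 6-joint arm with a two-finger parallel gripper is mounted at the origin on a cart in front of the work surface, level with it; the furniture and walls round the work are solid. World frame = base frame: x ahead of the robot, y to its left, z up, the work surface at z = 0. Lengths are in m, angles in rad, forces in N, time in s.
With the tool pointing down it reaches from about 0.375 to 0.9 m from the base axis. Payload 3.1 kg.
Tool frame: the origin (TCP) lies on the front face of the gripper's body, between the roots of the fingers; the fingertips stand 73 mm ahead of it and the grasp point (between the pads) lies 54 mm ahead of it (manip.tips_ahead is the distance from the TCP to the fingertips, in m); z points along the fingers, y is the line along which they close (so a half turn about z gives the same grasp; the last joint's range is limited). The gripper opens to 85 mm and grips with 20 to 120 N. Pads are 22 mm wide; open, the fingers measure 114 mm over their backs; the gripper's body (76 mm by 85 mm) begins 54 mm behind the grasp point. The pads swing forward as they close: fully open they stand 13 mm farther back than shut.
Start: joints at [1.127, 0.527, 1.433, -0, 1.181, -0.178], TCP at [0.164, 0.603, 0.304] pointing down, gripper open.
Joint ranges: [-3.08, 3.08], [-0.75, 2.2], [0.22, 2.44], [-1.43, 4.57], [0, 2.65], [-2.85, 2.85]. Speed limits (rad/s): [2.79, 2.79, 3.14, 3.14, 3.14, 3.14].

### API

Orientations are given as a unit quaternion [x, y, z, w].
In Python, from station import sense, eyes, workorder, manip gives the robot as it stands.
- The arm moves only by the shell command python3 -m inch 'ROWS' [OPENING] [FORCE]. ROWS is JSON, a list of rows, each an object of numbers: "dx", "dy", "dz": the shift along the tool's x, y, z in cm; "wx", "wy", "wz": the turn, a rotation vector about the tool's x, y, z in degrees. In form: [{"dx": .., "dy": .., "dz": .., "wx": .., "wy": .., "wz": ..}, ...]. A call has 1 to 10 rows; each row shifts and turns the commanded pose from where the row before left it, along the tool's axes as they then stand; what a row does not reach is not made up. A row lasts 1/8 s, in which the tool goes at most 62.5 mm and 10.7 degrees, less where a joint would pass 70% of its speed; a pose out of reach is approached as far as the arm can. A call with a gripper value outside its range is refused whole. OPENING is the opening, from 0 (shut) to 1 (fully open), set as the call begins (- or left out, the last holds). The fingers move at their own pace and stop on an object; FORCE is the grip in N (left out, the last holds). Time passes only in rows, so rows that do not move let the fingers close. It gives the time, the measured TCP pose, the force, the opening and the grip force at its end, in the units of the state.
- sense(): the state, without advancing time (a new reading comes with each control period).
- eyes.snapshot(name): name is "scene" or "top" or "wrist"; returns the picture (420x560x3 uint8, red, green, blue); there is no depth.
- eyes.camera_params(name): a dict with "fx", "fy", "cx", "cy" (pixels), "rvec" (rotation vector, rad) and "tvec" (3), from world to camera coordinates, as OpenCV has them. Camera axes: x right, y down, z forward; pixel columns grow to the right and rows downward; lengths in m; the calibration is good to about 2 mm. A picture is of the moment at which its call begins: read the wrist's pose just before it. camera_params takes no time and is no camera call; for the wrist camera it gives the pose at the moment of the call.
- workorder.sign_off(): hands the job in; it is judged then, once.
The state is a dict: "t": time; "q": joint angles; "qd": joint speeds; "tau": joint torques, N m; "tcp_pos": TCP position; "tool_rot": TCP orientation; "force": force on the tool from outside, world axes, zero at the start; "ft_torque": the same for the moment, N m; "finger_gap": opening from 0.0 (shut) to 1.0 (fully open); "gripper_force": force on a finger pad.
Only numpy, scipy, OpenCV 4.12 (cv2) and the standard library are available. Lean on these libraries where they do the work, as an engineer would, in place of code of your own. Each camera call takes 0.05 s, during which the arm holds its last target. There are 200 camera calls.

### The job

Pack the gap in the jar caddy, between its tall end board and the sprung plate, so that the jars' divider cannot rattle: by trial, find the thickest of the three wooden packing pieces that goes in, and leave it upright and fully home on the caddy's floor, squeezed against the end board by the pushed-back plate. Slide the pieces in gently along the end board and never force one that jams; leave the other two standing upright on the counter, and do not disturb the bell, tamper and shaker.

Things in the scene. Friction and masses are not known exactly. Their poses are not given: they have to be found in the camera images.
- caddy: Fixed dark wooden jar caddy, 96 x 216 mm, base 12 mm thick; origin on the counter, z up, y along its length. From -y to +y: tall end board (inner face at y = -85 mm), the gap, a sprung aluminium plate on a wooden divider (tops 47 mm above the counter), two jars under 100 mm tall (from y = -25 mm on), far end board. The divider is clamped, each time at another place, and cannot be shifted.
- slot (a point): Point on the caddy's floor (12 mm above the counter), at the foot of the tall end board's inner face, midway along it. Caddy axes: +y points from the board across the gap to the plate. Gap with the plate at rest: 11.5 to 21.5 mm; it is 84 mm long in x. A packer that is home stands here, thickness along y, a face against the board, long side along x, centred within 12 mm.
- board_top (a point): Middle of the top edge of the tall end board's inner face, 60 mm above the counter (48 mm above the slot point), 13 mm higher than plate and divider, so a packer can be brought over the plate and up against the board before it is slid down. The board is 90 mm wide (x), 12 mm thick, rigid.
- plate (a joint): Travel (m) of the sprung plate: 0 at rest, grows as it is pushed away from the end board, hard stop at 0.0055; spring 1 N at 0, 1.8 N at the stop. Face upright to 27 mm above the counter, then a lead-in ramp leaning back 20 degrees to 46 mm: a packer lowered along the board pushes the plate back with under 10 N, or, if too thick, stops hard on the ramp over 14 mm above the gap's floor.
- packer_thin: Loose pale wooden packing piece, about 70 g, standing upright: a block 44 mm long (own x), 16 mm thick (own y) and 50 mm tall, with a tongue on top for gripping, 24 mm wide (x) and 10 mm thick (y), from 50 to 95 mm above the underside. Origin at the centre of the underside, z up. The three pieces differ only in thickness (16, 20, 24 mm).
- packer_mid: Loose pale wooden packing piece, about 70 g, standing upright: a block 44 mm long (own x), 20 mm thick (own y) and 50 mm tall, with a tongue on top for gripping, 24 mm wide (x) and 10 mm thick (y), from 50 to 95 mm above the underside. Origin at the centre of the underside, z up. The three pieces differ only in thickness (16, 20, 24 mm).
- packer_thick: Loose pale wooden packing piece, about 70 g, standing upright: a block 44 mm long (own x), 24 mm thick (own y) and 50 mm tall, with a tongue on top for gripping, 24 mm wide (x) and 10 mm thick (y), from 50 to 95 mm above the underside. Origin at the centre of the underside, z up. The three pieces differ only in thickness (16, 20, 24 mm).
- bell: Bystander: loose counter bell, 69 mm across, 59 mm tall; origin under its centre.
- tamper: Bystander: loose coffee tamper with a wooden handle, 58 mm across, 84 mm tall; origin under its centre.
- shaker: Bystander: loose cinnamon shaker, 44 mm across, 90 mm tall; origin under its centre.
Mind the look-alikes: they are no part of the job. Leave any grey, purple or yellow look-alike of the packer_thin alone.

How it is judged:
By the outcome, as a careful person would: the job done as asked, in the order asked, and still so for the second after the job is handed in, with the robot touching nothing.
It also fails if it takes over 72 s, if anything falls off the work surface, if the arm or the gripper's body presses on something with over 40 N, if the wrist force passes 120 N, or if a joint passes its speed limit or range.

## Working session

There is one attempt and no reset: what is moved stays moved. The work goes in short steps, Python scripts to look and compute and a shell command to move; the robot and the scene stay as the last step left them, time stands still between calls to the robot, and variables do not carry over. Pictures are saved under pics/ and viewed, at most 10 in all, crops included, and the job is handed in when it is done.

```bash
mkdir -p pics; ls; cat > h.py <<'E'
import numpy as np, cv2
from station import sense, eyes, workorder, manip
from scipy.spatial.transform import Rotation as R
def pix2w(cam,uv,z,p=None):
    p=p or eyes.camera_params(cam)
    M=cv2.Rodrigues(np.array(p["rvec"],float))[0];t=np.array(p["tvec"],float)
    d=M.T@np.array([(uv[0]-p["cx"])/p["fx"],(uv[1]-p["cy"])/p["fy"],1]);c=-M.T@t
    return c+d*(z-c[2])/d[2]
def w2pix(cam,X,p=None):
    p=p or eyes.camera_params(cam)
    K=np.array([[p["fx"],0,p["cx"]],[0,p["fy"],p["cy"]],[0,0,1.]])
    return cv2.projectPoints(np.array(X,float).reshape(-1,3),np.array(p["rvec"],float),np.array(p["tvec"],float),K,None)[0].reshape(-1,2)
def save(cam,name,crop=None,s=1):
    im=eyes.snapshot(cam)
    if crop: im=im[crop[1]:crop[3],crop[0]:crop[2]]
    im=cv2.resize(im,None,fx=s,fy=s,interpolation=cv2.INTER_CUBIC)
    cv2.imwrite("pics/"+name,im[:,:,::-1]);
def tool():
    s=sense();return np.array(s["tcp_pos"]),R.from_quat(s["tool_rot"])
E
python3 - <<'E'
from h import *
save("top","top0.png",s=1.42);save("scene","scene0.png",s=1.42)
p=eyes.camera_params("top");print(p)
s=sense();print(s["t"],s["tcp_pos"],s["tool_rot"]);print(R.from_quat(s["tool_rot"]).as_matrix().round(3))
E
```

```text
pics
{'fx': 450.0404291989239, 'fy': 450.0404291989239, 'cx': 280.84557068667857, 'cy': 214.63741709975153, 'rvec': array([ 2.13129709, -2.13598016,  0.21454057]), 'tvec': array([-0.04930231,  0.51498125,  0.84590198])}
0.1 [0.16392439 0.60258499 0.30300217] [ 1.32519806e-01  9.91179829e-01 -9.76243234e-04 -3.07203258e-04]
[[-0.965  0.263 -0.001]
 [ 0.263  0.965 -0.002]
 [ 0.    -0.002 -1.   ]]
```

View pics/top0.png

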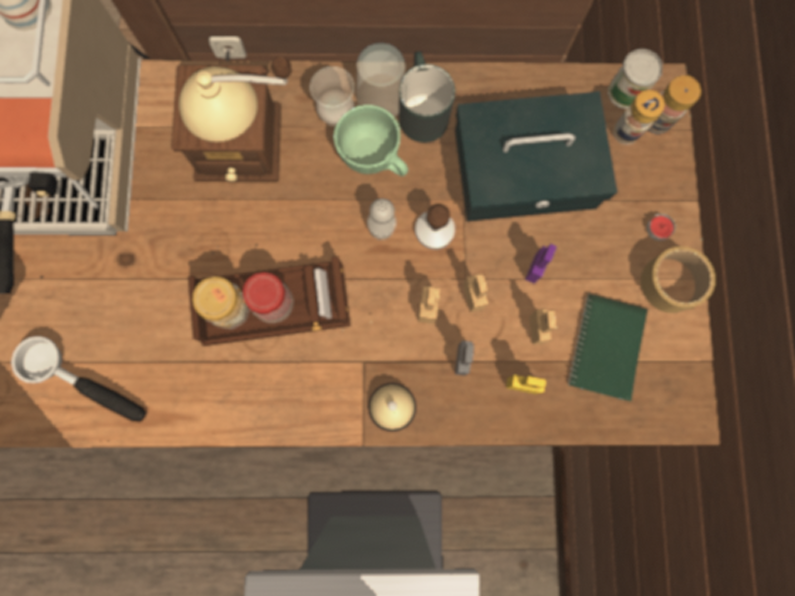

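View pics/scene0.png

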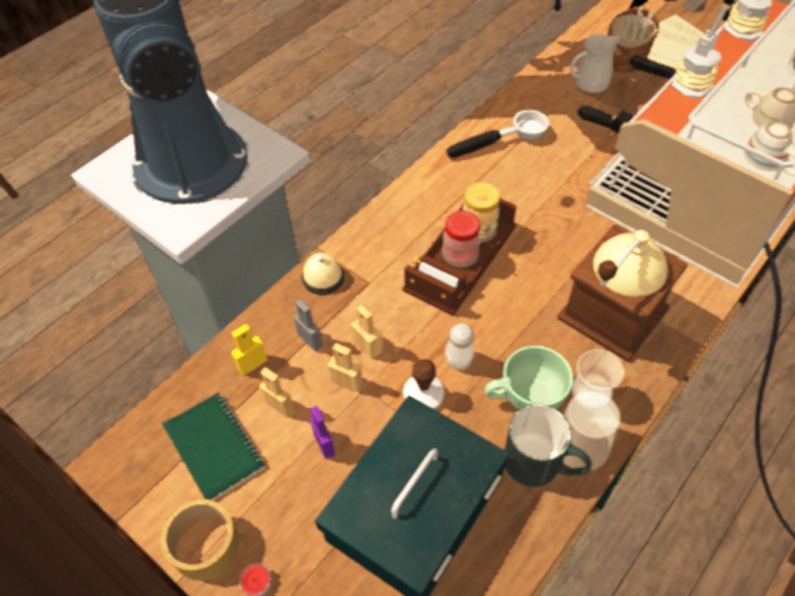

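The top view shows the caddy at about (270,300), with its end board on the right at (340,293). The pale packers are at about (430,302), (478,290) and (546,325), all in the 1.42x image. I'll zoom in.

```bash
python3 - <<'E'
from h import *
save("top","top1.png",crop=(205,165,405,275),s=4)
E
```

```text
(no output)
```

View pics/top1.png

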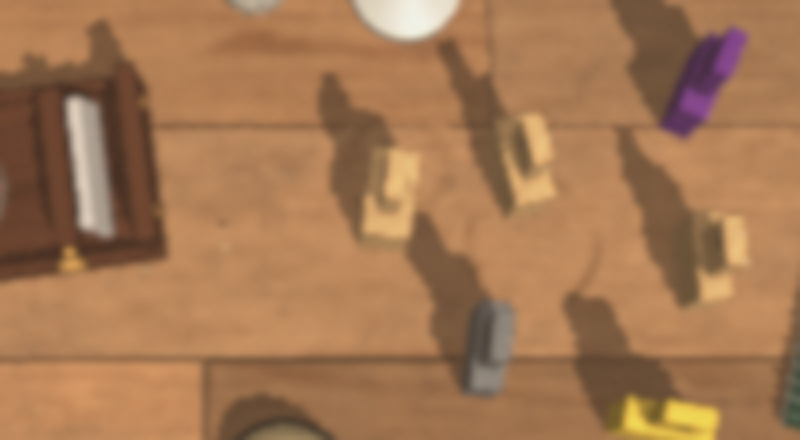

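Zoomed, packer A is at about (390,195), B at (527,165) and C at (715,258). The end board runs from (125,65) to (160,255). Next: rough positions, then a closer wrist view.

```bash
python3 - <<'E'
from h import *
f=lambda u,v,z:pix2w("top",(205+u/4,165+v/4),z)
for n,u,v,z in [("A",390,195,.05),("B",527,165,.05),("C",715,258,.05),("boardnear",160,255,.06),("boardfar",140,70,.06),("bell",80*0+ (392/1.42-205)*4,(405/1.42-165)*4,.05)]: print(n,f(u,v,z).round(4))
p=eyes.camera_params("wrist");M=cv2.Rodrigues(np.array(p["rvec"]))[0]
c=-M.T@p["tvec"];P,Q=tool();print("cam in tool",Q.inv().apply(c-P),"axis",Q.inv().apply(M[2]),"x",Q.inv().apply(M[0]),p["fx"])
# target shift: camera above A-B mid
for n,(x,y) in {"A":(f(390,195,.05)[:2])}.items(): print(Q.inv().apply(np.array([x,y,.05])-P)*100)
E
```

```text
A [ 0.5162 -0.0933  0.05  ]
B [ 0.5314 -0.1618  0.05  ]
C [ 0.4845 -0.2537  0.05  ]
boardnear [0.4847 0.0196 0.06  ]
boardfar [0.5774 0.0305 0.06  ]
bell [ 0.3764 -0.0406  0.05  ]
cam in tool [ 0.07492123  0.00024055 -0.0701154 ] axis [-2.93279217e-01  4.31747400e-04  9.56026733e-01] x [ 2.28675724e-04  9.99999901e-01 -3.81455358e-04] 289.43101116374083
[-52.27689082 -57.86031411  25.39433803]
```

```bash
python3 -m inch '[{"dx":-3.9,"dy":-4.7},{"dx":-3.9,"dy":-4.7},{"dx":-3.9,"dy":-4.7},{"dx":-3.9,"dy":-4.7},{"dx":-3.9,"dy":-4.7},{"dx":-3.9,"dy":-4.7},{"dx":-3.9,"dy":-4.7},{"dx":-3.9,"dy":-4.7},{"dx":-3.9,"dy":-4.7},{"dx":-3.9,"dy":-4.7}]'
python3 -m inch '[{"dx":-4,"dy":-5,"dz":1},{"dx":-4,"dy":-5,"dz":1},{"dx":-4,"dy":-5,"dz":1},{"wz":-7.5},{"wz":-7.5},{}]'
python3 - <<'E'
from h import *
P,Q=tool();p=eyes.camera_params("wrist");save("wrist","w0.png",s=1.42);print(P,Q.as_matrix().round(3))
for k in("rvec","tvec"):p[k]=list(map(float,p[k]))
import json;json.dump(p,open("w0.json","w"))
E
```

```text
[0.16397534 0.60266441 0.30314518] [[-0.965  0.263 -0.001]
 [ 0.263  0.965 -0.002]
 [ 0.    -0.002 -1.   ]]invalid input at $[0]: expected keys dx, dy, dz, wx, wy, wz
invalid input at $[0]: expected keys dx, dy, dz, wx, wy, wz
```

View pics/w0.png

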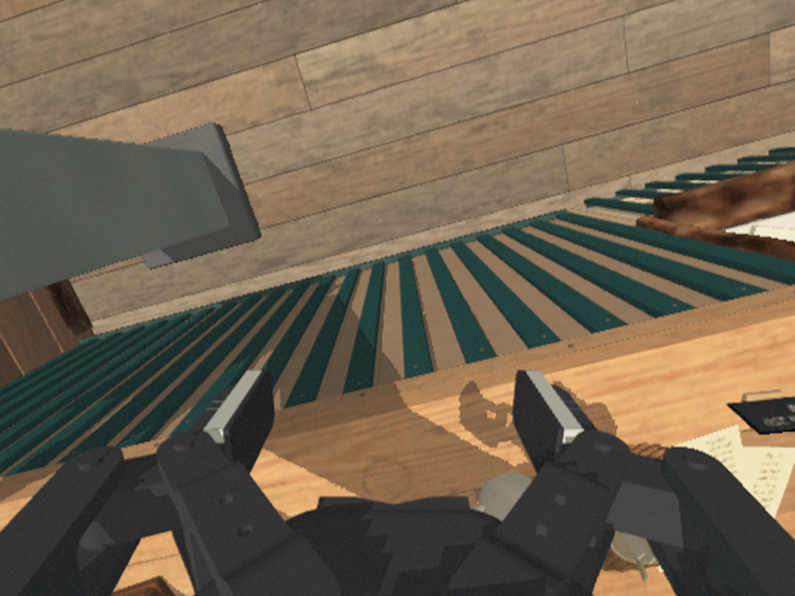

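The move was refused because every row needs all six keys. The wrist picture only shows the floor and the gripper at the start pose. I'll resend the move.

```bash
python3 -m inch '[{"dx":-3.9,"dy":-4.7,"dz":0,"wx":0,"wy":0,"wz":0},{"dx":-3.9,"dy":-4.7,"dz":0,"wx":0,"wy":0,"wz":0},{"dx":-3.9,"dy":-4.7,"dz":0,"wx":0,"wy":0,"wz":0},{"dx":-3.9,"dy":-4.7,"dz":0,"wx":0,"wy":0,"wz":0},{"dx":-3.9,"dy":-4.7,"dz":0,"wx":0,"wy":0,"wz":0},{"dx":-3.9,"dy":-4.7,"dz":0,"wx":0,"wy":0,"wz":0},{"dx":-3.9,"dy":-4.7,"dz":0,"wx":0,"wy":0,"wz":0},{"dx":-3.9,"dy":-4.7,"dz":0,"wx":0,"wy":0,"wz":0},{"dx":-3.9,"dy":-4.7,"dz":0,"wx":0,"wy":0,"wz":0},{"dx":-3.9,"dy":-4.7,"dz":0,"wx":0,"wy":0,"wz":0}]'
python3 -m inch '[{"dx":-4,"dy":-4.6,"dz":1,"wx":0,"wy":0,"wz":0},{"dx":-4,"dy":-4.6,"dz":1,"wx":0,"wy":0,"wz":0},{"dx":-4,"dy":-4.6,"dz":1,"wx":0,"wy":0,"wz":-5},{"dx":0,"dy":0,"dz":0,"wx":0,"wy":0,"wz":-10},{"dx":0,"dy":0,"dz":0,"wx":0,"wy":0,"wz":0}]'
python3 - <<'E'
from h import *
P,Q=tool();p=eyes.camera_params("wrist");save("wrist","w1.png",s=1.42);print(P,Q.as_matrix().round(3))
p={k:(np.array(v).tolist()) for k,v in p.items()}
import json;json.dump(p,open("w1.json","w"))
E
```

```text
t: 1.45
tcp_pos: [0.4176, 0.0451, 0.3041]
tool_rot: [0.133, 0.991, 0.0, 0.0]
force: [0.7, -0.3, -0.3]
finger_gap: 1.001
gripper_force: 0.0
t: 2.08
tcp_pos: [0.4963, -0.1182, 0.2734]
tool_rot: [0.004, 1.0, 0.0, -0.001]
force: [-0.6, -0.5, -0.1]
finger_gap: 0.997
gripper_force: 0.0
[ 0.4963465  -0.11816459  0.27340823] [[-1.     0.007 -0.001]
 [ 0.007  1.     0.001]
 [ 0.001  0.001 -1.   ]]
```

View pics/w1.png

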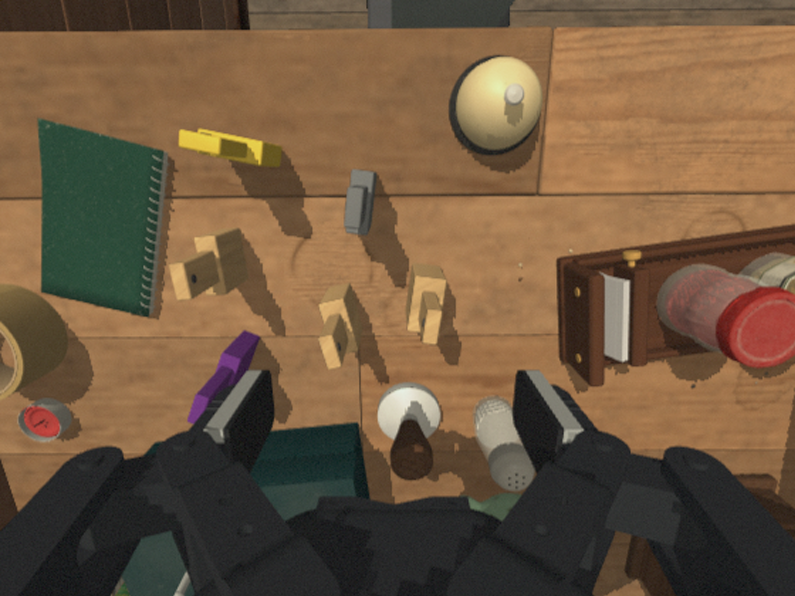

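Wrist view in 1.42x pixels: packers C (210,265), B (340,325) and A (427,303). The caddy's board is at (580,320) and the gap lies between it and the white plate at (617,320). I'll crop in for corners.

```bash
python3 - <<'E'
import cv2,numpy as np
im=cv2.imread("pics/w1.png")
a=im[220:380,165:315];b=im[270:380,310:460];c=im[240:400,550:650]
r=lambda x,s:cv2.resize(x,None,fx=s,fy=s,interpolation=cv2.INTER_CUBIC)
o=np.zeros((600,800,3),np.uint8)
A=r(a,2.6)[:,:390];o[:A.shape[0],:390]=A
B=r(b,2.6)[:,:390];o[0:B.shape[0],400:790]=B
C=r(c,2)[:310];o[290:290+C.shape[0],400:600]=C
cv2.imwrite("pics/w1z.png",o)
E
```

```text
(no output)
```

View pics/w1z.png

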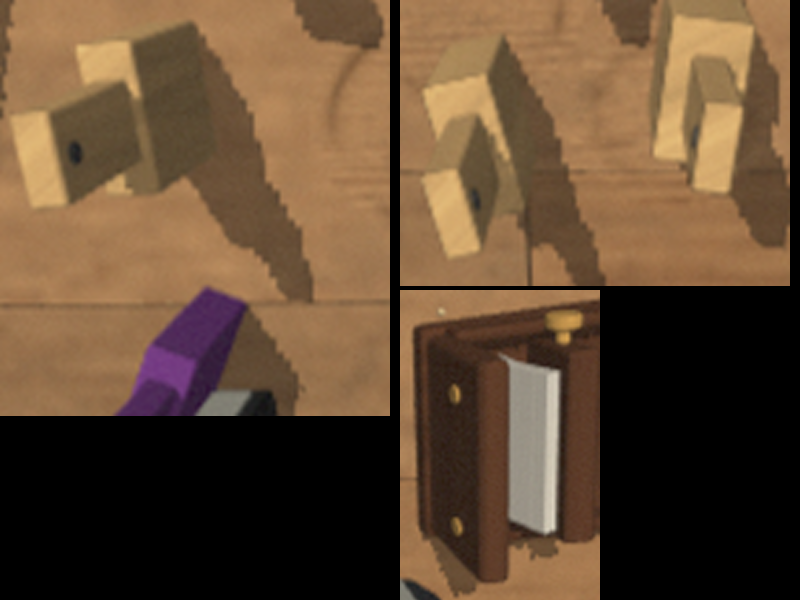

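```bash
python3 - <<'E'
from h import *
import json;p=json.load(open("w1.json"))
def W(u,v,pane,z):
    if pane=='a':u,v=165+u/2.6,220+v/2.6
    if pane=='b':u,v=310+(u-400)/2.6,270+v/2.6
    if pane=='c':u,v=550+(u-400)/2,240+(v-290)/2
    return pix2w("wrist",(u/1.42,v/1.42),z,p)[:2]
T={"C":("a",[(12,112),(50,110),(70,205),(33,208)]),"B":("b",[(422,182),(456,168),(480,248),(450,258)]),"A":("b",[(702,98),(743,105),(728,190),(693,188)])}
for n,(q,c) in T.items():
    w=np.array([W(*x,q,.095) for x in c]);d=(w[3]-w[0]+w[2]-w[1])/2;e=(w[1]-w[0]+w[2]-w[3])/2
    print(n,w.mean(0).round(4),"yaw",np.degrees(np.arctan2(d[1],d[0])).round(1),"L",np.hypot(*d).round(4),"th",np.hypot(*e).round(4), "yaw_th",np.degrees(np.arctan2(-e[0],e[1])).round(1))
for n,q,a,b in [("C","a",(77,45),(133,40)),("B","b",(425,92),(480,68)),("A","b",(672,12),(752,25))]:
    print(n,"edge th",np.hypot(*(W(*a,q,.05)-W(*b,q,.05))).round(4))
bn,bf=W(505,355,"c",.06),W(508,580,"c",.06);on=W(480,355,"c",.06);of=W(480,580,"c",.06)
pn,pf=W(545,368,"c",.047),W(545,533,"c",.047)
print("board",bn,bf,on,of,"plate",pn,pf)
ex=(bf-bn)/np.hypot(*(bf-bn));ey=np.array([-ex[1],ex[0]])
print("yaw",np.degrees(np.arctan2(ex[1],ex[0])),"len",np.hypot(*(bf-bn)),"gap",[(x-bn)@ey-.0069 for x in(pn,pf)],"th",[(bn-on)@ey,(bf-of)@ey],"mid",(bn+bf)/2)
E
```

```text
C [ 0.4856 -0.2499] yaw 2.9 L 0.0237 th 0.0091 yaw_th 3.5
B [ 0.5348 -0.1594] yaw 14.2 L 0.0223 th 0.0089 yaw_th 21.4
A [ 0.5167 -0.0927] yaw -6.2 L 0.0233 th 0.0095 yaw_th -7.5
C edge th 0.0156
B edge th 0.0177
A edge th 0.023
board [0.49043367 0.03090723] [0.57963623 0.04471296] [0.49036799 0.02204874] [0.57955318 0.03390325] plate [0.49867107 0.05330401] [0.56615328 0.06383138]
yaw 8.797770802728397 len 0.09026457724710317 gap [np.float64(0.01397337590894008), np.float64(0.014055655328457688)] th [np.float64(0.008744214088262798), np.float64(0.010669827987742006)] mid [0.53503495 0.0378101 ]
```

Thicknesses come out as A ≈ 23 mm (thick), B ≈ 18–20 mm (mid) and C ≈ 16 mm (thin). The board yaw is about 8.5° and the gap about 14 mm. The gap rules out thick, because its maximum is about 19.5±2 mm, so I'll try mid first.

```bash
python3 -m inch '[{"dx":-2,"dy":-2,"dz":0,"wx":0,"wy":0,"wz":0},{"dx":-1.9,"dy":-2.1,"dz":0,"wx":0,"wy":0,"wz":0},{"dx":0,"dy":0,"dz":2,"wx":0,"wy":0,"wz":-8},{"dx":0,"dy":0,"dz":2,"wx":0,"wy":0,"wz":-8},{"dx":0,"dy":0,"dz":2,"wx":0,"wy":0,"wz":0},{"dx":0,"dy":0,"dz":0,"wx":0,"wy":0,"wz":0},{"dx":0,"dy":0,"dz":0,"wx":0,"wy":0,"wz":0}]' 0.4 40
python3 - <<'E'
from h import *
P,Q=tool();p=eyes.camera_params("wrist");save("wrist","w2.png",s=1.42);print(P,Q.as_matrix().round(3),eyes.camera_params("wrist")["tvec"])
E
```

```text
t: 3.0
tcp_pos: [0.5356, -0.1582, 0.2147]
tool_rot: [-0.137, 0.991, -0.0, 0.0]
force: [1.0, -0.8, -0.0]
finger_gap: 0.406
gripper_force: 0.0
[ 0.53563457 -0.15821173  0.21468385] [[-0.962 -0.272  0.001]
 [-0.272  0.962 -0.   ]
 [-0.001 -0.001 -1.   ]] [ 0.29812352 -0.46388971  0.15475806]
```

View pics/w2.png

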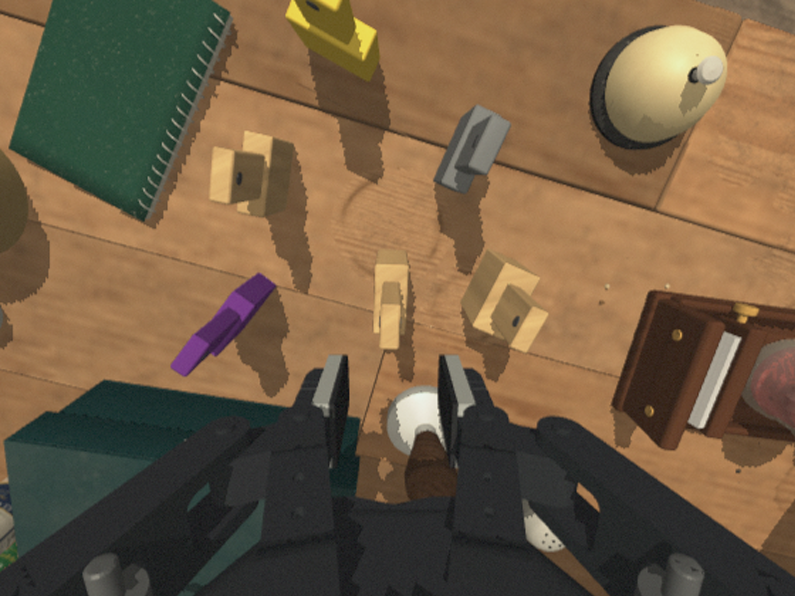

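The tongue is between the fingers, aligned with the tool, with its top centre at about (390,328). I'll check the offset.

```bash
python3 - <<'E'
from h import *
P,Q=tool();p=eyes.camera_params("wrist")
for uv in[(381,311),(401,311),(400,347),(381,347),(390.5,329)]:
    w=pix2w("wrist",(uv[0]/1.42,uv[1]/1.42),.095);print(w.round(4),(Q.inv().apply(w-P)*100).round(2))
E
```

```text
[ 0.5281 -0.1665  0.095 ] [ 0.98 -0.54 11.99]
[ 0.5254 -0.1571  0.095 ] [ 0.98  0.43 11.99]
[ 0.5439 -0.1522  0.095 ] [-0.93  0.39 11.99]
[ 0.5465 -0.1614  0.095 ] [-0.93 -0.56 11.99]
[ 0.5359 -0.1594  0.095 ] [ 0.04 -0.08 11.99]
```

```bash
python3 -m inch '[{"dx":0,"dy":-0.1,"dz":2.8,"wx":0,"wy":0,"wz":0},{"dx":0,"dy":0,"dz":2.8,"wx":0,"wy":0,"wz":0},{"dx":0,"dy":0,"dz":2.8,"wx":0,"wy":0,"wz":0},{"dx":0,"dy":0,"dz":0,"wx":0,"wy":0,"wz":0}]' && python3 -m inch '[{"dx":0,"dy":0,"dz":0,"wx":0,"wy":0,"wz":0},{"dx":0,"dy":0,"dz":0,"wx":0,"wy":0,"wz":0},{"dx":0,"dy":0,"dz":0,"wx":0,"wy":0,"wz":0},{"dx":0,"dy":0,"dz":0,"wx":0,"wy":0,"wz":0},{"dx":0,"dy":0,"dz":0,"wx":0,"wy":0,"wz":0}]' 0 40; python3 -c "
from h import *
print(tool()[0], tool()[1].as_matrix().round(3))"
```

```text
t: 3.55
tcp_pos: [0.535, -0.1593, 0.1291]
tool_rot: [-0.137, 0.991, 0.001, -0.001]
force: [-0.3, 0.1, 0.8]
finger_gap: 0.4
gripper_force: 0.0
t: 4.18
tcp_pos: [0.5366, -0.1602, 0.1315]
tool_rot: [-0.137, 0.991, -0.001, 0.001]
force: [0.7, 0.7, 6.0]
finger_gap: 0.109
gripper_force: 42.3
[ 0.53659164 -0.16016977  0.13146155] [[-0.962 -0.272  0.003]
 [-0.272  0.962 -0.002]
 [-0.002 -0.002 -1.   ]]
```

```bash
python3 -m inch '[{"dx":0,"dy":0,"dz":-1.5,"wx":0,"wy":0,"wz":0},{"dx":0,"dy":0,"dz":-3.5,"wx":0,"wy":0,"wz":0},{"dx":0,"dy":0,"dz":-3.5,"wx":0,"wy":0,"wz":0},{"dx":0,"dy":0,"dz":-3.1,"wx":0,"wy":0,"wz":0},{"dx":0,"dy":0,"dz":0,"wx":0,"wy":0,"wz":7.3},{"dx":-0.7,"dy":4.5,"dz":0,"wx":0,"wy":0,"wz":0},{"dx":-0.7,"dy":5.5,"dz":0,"wx":0,"wy":0,"wz":0},{"dx":-0.7,"dy":5.5,"dz":0,"wx":0,"wy":0,"wz":0},{"dx":-0.7,"dy":5.5,"dz":0,"wx":0,"wy":0,"wz":0},{"dx":0,"dy":0,"dz":0,"wx":0,"wy":0,"wz":0}]'
python3 - <<'E'
from h import *
P,Q=tool();save("wrist","w3.png",s=1.42);print(P,Q.as_matrix().round(3))
p={k:(np.array(v).tolist()) for k,v in eyes.camera_params("wrist").items()}
import json;json.dump(p,open("w3.json","w"))
E
```

```text
t: 5.42
tcp_pos: [0.5311, 0.0558, 0.2465]
tool_rot: [-0.077, 0.997, 0.0, -0.0]
force: [-0.4, 0.2, 0.4]
finger_gap: 0.111
gripper_force: 41.2
[0.5311181  0.05582123 0.24650893] [[-0.988 -0.153 -0.001]
 [-0.153  0.988  0.001]
 [ 0.001  0.001 -1.   ]]
```

View pics/w3.png

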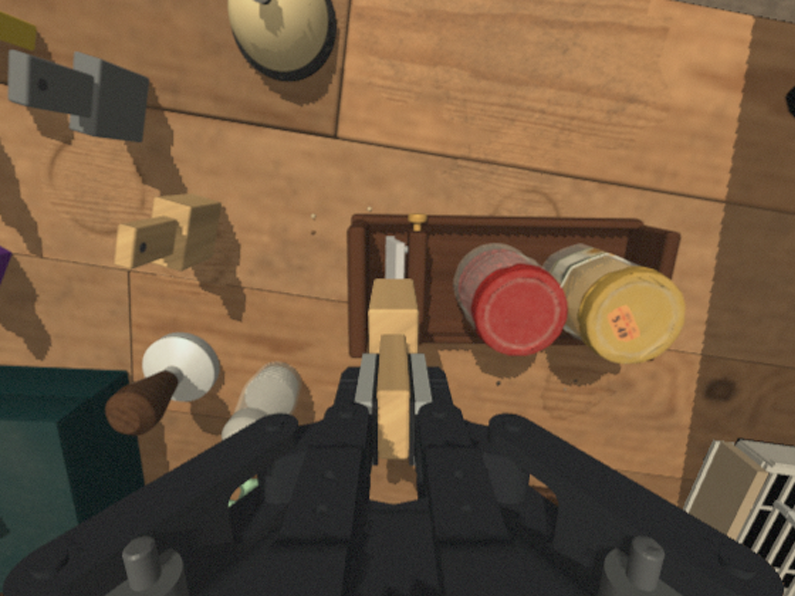

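Packer B is held upright and aligned with the caddy. The board's inner top edge is at x≈363, from y≈228 to 345. I'll check it in the tool frame.

```bash
python3 - <<'E'
from h import *
P,Q=tool();p=eyes.camera_params("wrist")
im=cv2.imread("pics/w3.png");c=cv2.resize(im[205:375,335:445],None,fx=3.5,fy=3.5,interpolation=cv2.INTER_CUBIC)
cv2.imwrite("pics/w3z.png",c)
for uv,z in[((363,228),.06),((363,345),.06),((350,228),.06),((391,240),.047),((402,240),.047)]:
    w=pix2w("wrist",(uv[0]/1.42,uv[1]/1.42),z);print(w.round(4),(Q.inv().apply(w-P)*100).round(2))
E
```

```text
[0.4935 0.0296 0.06  ] [ 4.15 -1.82 18.65]
[0.5716 0.0399 0.06  ] [-3.73 -1.98 18.65]
[0.4947 0.0217 0.06  ] [ 4.15 -2.62 18.65]
[0.5003 0.0482 0.047 ] [ 3.19 -0.09 19.95]
[0.4992 0.0554 0.047 ] [ 3.19  0.64 19.95]
```

View pics/w3z.png

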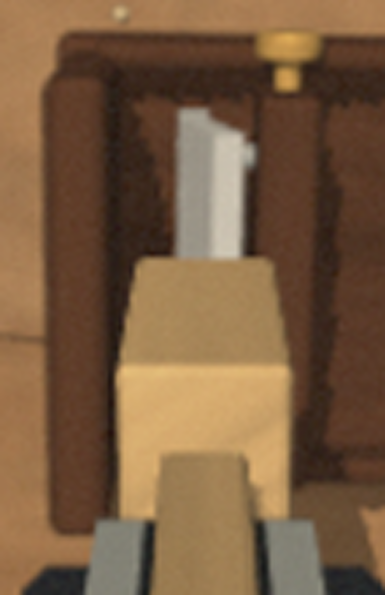

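The board's inner edge is at tool y ≈ −1.65 cm and the packer's face at −1.0 cm. A ramp foot at 210 px in the zoom again gives a gap of about 14 mm. I'll lower to just above the plate, then ease towards the board.

```bash
python3 -m inch '[{"dx":-0.1,"dy":0,"dz":2.5,"wx":0,"wy":0,"wz":0},{"dx":0,"dy":0,"dz":2.5,"wx":0,"wy":0,"wz":0},{"dx":0,"dy":0,"dz":1.2,"wx":0,"wy":0,"wz":0},{"dx":0,"dy":-0.3,"dz":0,"wx":0,"wy":0,"wz":0},{"dx":0,"dy":-0.1,"dz":0,"wx":0,"wy":0,"wz":0},{"dx":0,"dy":0,"dz":0,"wx":0,"wy":0,"wz":0},{"dx":0,"dy":0,"dz":0,"wx":0,"wy":0,"wz":0}]'
python3 -m inch '[{"dx":0,"dy":-0.1,"dz":0,"wx":0,"wy":0,"wz":0},{"dx":0,"dy":0,"dz":0,"wx":0,"wy":0,"wz":0},{"dx":0,"dy":0,"dz":0,"wx":0,"wy":0,"wz":0}]'
python3 -m inch '[{"dx":0,"dy":-0.1,"dz":0,"wx":0,"wy":0,"wz":0},{"dx":0,"dy":0,"dz":0,"wx":0,"wy":0,"wz":0},{"dx":0,"dy":0,"dz":0,"wx":0,"wy":0,"wz":0}]'
```

```text
t: 6.35
tcp_pos: [0.5336, 0.0486, 0.1843]
tool_rot: [-0.074, 0.997, 0.0, -0.0]
force: [-1.8, 3.1, -1.1]
finger_gap: 0.114
gripper_force: 41.1
t: 6.72
tcp_pos: [0.5337, 0.0483, 0.1843]
tool_rot: [-0.073, 0.997, 0.001, -0.0]
force: [-1.3, 6.8, 0.7]
finger_gap: 0.112
gripper_force: 41.4
t: 7.1
tcp_pos: [0.5337, 0.0479, 0.1844]
tool_rot: [-0.073, 0.997, 0.002, -0.0]
force: [-1.5, 6.8, 1.4]
finger_gap: 0.112
gripper_force: 41.5
```

Contact with the board at fy ≈ 7 N. I'll ease off and slide down in small steps.

```bash
python3 -m inch '[{"dx":0,"dy":0.15,"dz":0,"wx":0,"wy":0,"wz":0},{"dx":0,"dy":0,"dz":0.3,"wx":0,"wy":0,"wz":0},{"dx":0,"dy":0,"dz":0.3,"wx":0,"wy":0,"wz":0},{"dx":0,"dy":0,"dz":0,"wx":0,"wy":0,"wz":0}]'
python3 -m inch '[{"dx":0,"dy":0,"dz":0.2,"wx":0,"wy":0,"wz":0},{"dx":0,"dy":0,"dz":0.2,"wx":0,"wy":0,"wz":0},{"dx":0,"dy":0,"dz":0,"wx":0,"wy":0,"wz":0}]'
python3 -m inch '[{"dx":0,"dy":0,"dz":0.2,"wx":0,"wy":0,"wz":0},{"dx":0,"dy":0,"dz":0.2,"wx":0,"wy":0,"wz":0},{"dx":0,"dy":0,"dz":0,"wx":0,"wy":0,"wz":0}]'
```

```text
t: 7.6
tcp_pos: [0.5349, 0.0486, 0.1784]
tool_rot: [-0.073, 0.997, 0.001, 0.001]
force: [-0.8, 6.2, -0.5]
finger_gap: 0.111
gripper_force: 41.2
t: 7.98
tcp_pos: [0.5353, 0.0486, 0.177]
tool_rot: [-0.073, 0.997, 0.0, 0.002]
force: [-4.1, 5.8, 18.6]
finger_gap: 0.11
gripper_force: 43.8
t: 8.35
tcp_pos: [0.5364, 0.0484, 0.1762]
tool_rot: [-0.073, 0.997, 0.0, 0.004]
force: [-5.9, 5.5, 38.4]
finger_gap: 0.112
gripper_force: 47.4
```

It stopped hard at underside ≈ 0.046, which is plate-top height, so I'm backing off straight away. Then I'll check the plate geometry numerically against the saved pictures.

```bash
python3 -m inch '[{"dx":0,"dy":0,"dz":-0.6,"wx":0,"wy":0,"wz":0},{"dx":0,"dy":0,"dz":-0.5,"wx":0,"wy":0,"wz":0},{"dx":0,"dy":0,"dz":0,"wx":0,"wy":0,"wz":0}]'
python3 - <<'E'
from h import *
import json
print(tool()[0],tool()[1].as_matrix().round(3))
s=np.array([.5345,.038]);yw=np.radians(8.5);ex=np.array([np.cos(yw),np.sin(yw)]);ey=np.array([-ex[1],ex[0]])
def pt(x,y,z): return np.r_[s+ex*x/1000+ey*y/1000,z/1000]
for f in("w1","w3"):
    p=json.load(open(f+".json"))
    for g in(12,14,16):
        q=[pt(-45,0,60),pt(45,0,60),pt(-34,g,12),pt(-34,g,27),pt(-34,g+6.9,46),pt(-34,g+11,47),pt(34,g+6.9,46)]
        u=w2pix("wrist",q,p)*1.42
        z=(u-[335,205])*3.5 if f=="w3" else (u-[550,240])*2+[400,290]
        print(f,g,z.round(0).tolist())
E
```

```text
t: 8.72
tcp_pos: [0.5348, 0.0483, 0.1818]
tool_rot: [-0.074, 0.997, 0.0, 0.001]
force: [-0.6, 5.8, 2.7]
finger_gap: 0.113
gripper_force: 42.0
[0.53478496 0.04827189 0.1817873 ] [[-0.989 -0.147  0.003]
 [-0.147  0.989  0.001]
 [-0.003  0.    -1.   ]]
w1 12 [[506.0, 354.0], [508.0, 579.0], [479.0, 348.0], [496.0, 357.0], [539.0, 366.0], [552.0, 365.0], [539.0, 530.0]]
w1 14 [[506.0, 354.0], [508.0, 579.0], [484.0, 347.0], [501.0, 356.0], [545.0, 365.0], [557.0, 364.0], [544.0, 529.0]]
w1 16 [[506.0, 354.0], [508.0, 579.0], [489.0, 347.0], [507.0, 355.0], [550.0, 364.0], [563.0, 363.0], [549.0, 529.0]]
w3 12 [[110.0, 62.0], [117.0, 528.0], [182.0, 88.0], [181.0, 98.0], [216.0, 113.0], [238.0, 114.0], [214.0, 449.0]]
w3 14 [[110.0, 62.0], [117.0, 528.0], [191.0, 88.0], [191.0, 98.0], [227.0, 113.0], [249.0, 114.0], [224.0, 449.0]]
w3 16 [[110.0, 62.0], [117.0, 528.0], [201.0, 88.0], [201.0, 99.0], [237.0, 113.0], [259.0, 114.0], [234.0, 449.0]]
```

Mid stopped on the top of the plate while flush with the board. Vision also puts the gap at about 12–14 mm, so mid is too thick. I'll put it back where it stood.

```bash
python3 -m inch '[{"dx":0,"dy":0.3,"dz":-1,"wx":0,"wy":0,"wz":0},{"dx":0,"dy":0,"dz":-2.8,"wx":0,"wy":0,"wz":0},{"dx":0,"dy":0,"dz":-2.8,"wx":0,"wy":0,"wz":0},{"dx":0.7,"dy":-5.2,"dz":0,"wx":0,"wy":0,"wz":0},{"dx":0.7,"dy":-5.2,"dz":0,"wx":0,"wy":0,"wz":0},{"dx":0.7,"dy":-5.2,"dz":0,"wx":0,"wy":0,"wz":0},{"dx":0.8,"dy":-5.3,"dz":0,"wx":0,"wy":0,"wz":0},{"dx":0,"dy":0,"dz":0,"wx":0,"wy":0,"wz":-7.3},{"dx":0,"dy":0,"dz":0,"wx":0,"wy":0,"wz":0}]'
python3 -m inch '[{"dx":0,"dy":0,"dz":3.5,"wx":0,"wy":0,"wz":0},{"dx":0,"dy":0,"dz":3.5,"wx":0,"wy":0,"wz":0},{"dx":0,"dy":0,"dz":2.8,"wx":0,"wy":0,"wz":0},{"dx":0,"dy":0,"dz":1.0,"wx":0,"wy":0,"wz":0},{"dx":0,"dy":0,"dz":0,"wx":0,"wy":0,"wz":0},{"dx":0,"dy":0,"dz":0,"wx":0,"wy":0,"wz":0}]'
```

```text
t: 9.85
tcp_pos: [0.5359, -0.1619, 0.2475]
tool_rot: [-0.136, 0.991, -0.001, 0.0]
force: [0.2, 1.0, -0.4]
finger_gap: 0.113
gripper_force: 41.6
t: 10.6
tcp_pos: [0.5365, -0.1604, 0.1401]
tool_rot: [-0.137, 0.991, -0.001, 0.001]
force: [-0.3, 0.1, -0.6]
finger_gap: 0.112
gripper_force: 41.6
```

```bash
python3 -m inch '[{"dx":0,"dy":0,"dz":0.5,"wx":0,"wy":0,"wz":0},{"dx":0,"dy":0,"dz":0.2,"wx":0,"wy":0,"wz":0},{"dx":0,"dy":0,"dz":0,"wx":0,"wy":0,"wz":0},{"dx":0,"dy":0,"dz":0,"wx":0,"wy":0,"wz":0}]'
python3 -m inch '[{"dx":0,"dy":0,"dz":0.2,"wx":0,"wy":0,"wz":0},{"dx":0,"dy":0,"dz":0,"wx":0,"wy":0,"wz":0}]'
```

```text
t: 11.1
tcp_pos: [0.5357, -0.1603, 0.132]
tool_rot: [-0.137, 0.991, -0.0, 0.0]
force: [-0.3, 0.1, -0.9]
finger_gap: 0.108
gripper_force: 41.6
t: 11.35
tcp_pos: [0.5358, -0.1603, 0.1314]
tool_rot: [-0.137, 0.991, -0.0, 0.0]
force: [-2.2, 0.6, 8.5]
finger_gap: 0.108
gripper_force: 43.2
```

```bash
python3 -m inch '[{"dx":0,"dy":0,"dz":-0.1,"wx":0,"wy":0,"wz":0},{"dx":0,"dy":0,"dz":0,"wx":0,"wy":0,"wz":0},{"dx":0,"dy":0,"dz":0,"wx":0,"wy":0,"wz":0},{"dx":0,"dy":0,"dz":-2,"wx":0,"wy":0,"wz":0},{"dx":0,"dy":0,"dz":-4,"wx":0,"wy":0,"wz":0},{"dx":0,"dy":0,"dz":-4,"wx":0,"wy":0,"wz":0},{"dx":3.6,"dy":-3.6,"dz":0,"wx":0,"wy":0,"wz":0},{"dx":3.6,"dy":-3.7,"dz":0,"wx":0,"wy":0,"wz":0},{"dx":0,"dy":0,"dz":0,"wx":0,"wy":0,"wz":6.3},{"dx":0,"dy":0,"dz":0,"wx":0,"wy":0,"wz":6.3}]' 0.4 60
python3 -m inch '[{"dx":0,"dy":0,"dz":0,"wx":0,"wy":0,"wz":0}]'
python3 - <<'E'
from h import *
P,Q=tool();im=eyes.snapshot("wrist")
print(P,Q.as_matrix().round(3))
np.save("w4.npy",im)
# predicted outline of tongue C and B, then find light-wood pixels near
u=w2pix("wrist",[[.4856,-.2499,.095],[.4856,-.2499,.05],[.5358,-.1603,.095]]);print(u.round(0))
hsv=cv2.cvtColor(im,cv2.COLOR_RGB2HSV)
x,y=u[0].astype(int)
for r in range(y-14,y+15,4): print(r,[tuple(im[r,c]) [0].item() for c in range(x-18,x+19)])
E
```

```text
t: 12.6
tcp_pos: [0.4857, -0.2508, 0.2307]
tool_rot: [-0.025, 1.0, 0.0, -0.0]
force: [-0.6, 0.2, 0.5]
finger_gap: 0.4
gripper_force: 0.0
t: 12.72
tcp_pos: [0.486, -0.2501, 0.2307]
tool_rot: [-0.028, 1.0, 0.0, -0.0]
force: [-0.2, -0.3, 0.4]
finger_gap: 0.4
gripper_force: 0.0
[ 0.48601852 -0.25014707  0.23068088] [[-0.998 -0.056 -0.   ]
 [-0.056  0.998  0.   ]
 [ 0.     0.    -1.   ]]
[[276. 224.]
 [276. 207.]
 [383. 288.]]
210 [186, 185, 186, 185, 182, 183, 183, 183, 161, 216, 190, 205, 213, 212, 213, 214, 215, 215, 216, 218, 219, 219, 202, 140, 138, 131, 112, 108, 110, 110, 109, 110, 109, 111, 110, 115, 115]
214 [185, 185, 182, 183, 184, 182, 185, 187, 157, 192, 193, 214, 220, 221, 222, 223, 226, 229, 230, 229, 228, 229, 209, 136, 137, 131, 111, 108, 113, 109, 111, 110, 111, 109, 112, 110, 111]
218 [181, 179, 180, 179, 179, 179, 179, 183, 161, 182, 180, 220, 231, 231, 229, 230, 231, 232, 233, 232, 232, 230, 203, 111, 121, 128, 110, 111, 112, 113, 116, 116, 114, 115, 114, 116, 117]
222 [184, 182, 184, 186, 183, 184, 181, 182, 163, 193, 165, 221, 232, 233, 232, 230, 229, 228, 225, 225, 225, 223, 198, 107, 114, 130, 111, 114, 116, 114, 113, 114, 116, 116, 113, 113, 112]
226 [181, 182, 182, 180, 183, 182, 179, 179, 176, 212, 192, 216, 226, 226, 223, 225, 223, 223, 222, 223, 224, 224, 202, 128, 133, 134, 109, 115, 116, 114, 116, 116, 116, 116, 115, 113, 114]
230 [180, 179, 178, 179, 179, 177, 176, 177, 176, 177, 157, 210, 223, 224, 224, 225, 224, 224, 223, 222, 219, 219, 201, 130, 118, 115, 114, 116, 115, 114, 116, 115, 115, 114, 113, 112, 112]
234 [176, 179, 177, 181, 183, 182, 183, 181, 183, 180, 154, 208, 223, 223, 220, 221, 222, 224, 225, 224, 222, 223, 205, 138, 119, 114, 119, 117, 116, 119, 115, 114, 115, 110, 112, 112, 113]
238 [182, 184, 182, 183, 188, 188, 187, 187, 188, 190, 184, 197, 207, 208, 205, 203, 202, 205, 205, 204, 202, 203, 171, 123, 115, 114, 116, 116, 115, 115, 111, 113, 112, 109, 111, 110, 112]
```

The tongue spans columns 269–280 and is aligned. Descend with dy −0.1 and grip.

```bash
python3 -m inch '[{"dx":0,"dy":-0.1,"dz":3.3,"wx":0,"wy":0,"wz":0},{"dx":0,"dy":0,"dz":3.3,"wx":0,"wy":0,"wz":0},{"dx":0,"dy":0,"dz":3.3,"wx":0,"wy":0,"wz":0},{"dx":0,"dy":0,"dz":0,"wx":0,"wy":0,"wz":0},{"dx":0,"dy":0,"dz":0,"wx":0,"wy":0,"wz":0}]' && python3 -m inch '[{"dx":0,"dy":0,"dz":0,"wx":0,"wy":0,"wz":0},{"dx":0,"dy":0,"dz":0,"wx":0,"wy":0,"wz":0},{"dx":0,"dy":0,"dz":0,"wx":0,"wy":0,"wz":0},{"dx":0,"dy":0,"dz":0,"wx":0,"wy":0,"wz":0},{"dx":0,"dy":0,"dz":0,"wx":0,"wy":0,"wz":0}]' 0 60
```

```text
t: 13.4
tcp_pos: [0.4868, -0.2512, 0.1326]
tool_rot: [-0.028, 1.0, -0.0, 0.0]
force: [1.4, -0.4, 0.1]
finger_gap: 0.4
gripper_force: 0.0
t: 14.02
tcp_pos: [0.4871, -0.2516, 0.1334]
tool_rot: [-0.028, 1.0, -0.001, 0.001]
force: [-0.5, -0.2, 6.6]
finger_gap: 0.108
gripper_force: 59.4
```

```bash
python3 -m inch '[{"dx":0,"dy":0,"dz":-1.5,"wx":0,"wy":0,"wz":0},{"dx":0,"dy":0,"dz":-3.5,"wx":0,"wy":0,"wz":0},{"dx":0,"dy":0,"dz":-3.5,"wx":0,"wy":0,"wz":0},{"dx":0,"dy":0,"dz":-3.5,"wx":0,"wy":0,"wz":-5.3},{"dx":-1.8,"dy":5.8,"dz":0,"wx":0,"wy":0,"wz":0},{"dx":-1.8,"dy":5.8,"dz":0,"wx":0,"wy":0,"wz":0},{"dx":-1.8,"dy":5.8,"dz":0,"wx":0,"wy":0,"wz":0},{"dx":-1.8,"dy":5.8,"dz":0,"wx":0,"wy":0,"wz":0},{"dx":-1.8,"dy":5.8,"dz":0,"wx":0,"wy":0,"wz":0},{"dx":0,"dy":0,"dz":0,"wx":0,"wy":0,"wz":0}]'
python3 -m inch '[{"dx":0,"dy":0,"dz":0,"wx":0,"wy":0,"wz":0},{"dx":0,"dy":0,"dz":0,"wx":0,"wy":0,"wz":0}]'
python3 - <<'E'
from h import *
P,Q=tool();print(P,Q.as_matrix().round(3),(Q.inv().apply(np.array([.5326,.0509,.1874])-P)*100).round(2))
E
```

```text
t: 15.28
tcp_pos: [0.5322, 0.0532, 0.2527]
tool_rot: [-0.077, 0.997, 0.0, 0.0]
force: [-1.1, -0.5, -0.5]
finger_gap: 0.107
gripper_force: 58.7
t: 15.52
tcp_pos: [0.5325, 0.0477, 0.2521]
tool_rot: [-0.073, 0.997, -0.0, -0.0]
force: [-0.7, -0.5, -0.7]
finger_gap: 0.11
gripper_force: 58.7
[0.53252259 0.04766308 0.252133  ] [[-0.989 -0.145  0.   ]
 [-0.145  0.989 -0.   ]
 [ 0.    -0.    -1.   ]] [-0.05  0.32  6.47]
```

```bash
python3 -m inch '[{"dx":-0.1,"dy":0.3,"dz":0,"wx":0,"wy":0,"wz":0},{"dx":0,"dy":0,"dz":2.5,"wx":0,"wy":0,"wz":0},{"dx":0,"dy":0,"dz":2.5,"wx":0,"wy":0,"wz":0},{"dx":0,"dy":0,"dz":1.5,"wx":0,"wy":0,"wz":0},{"dx":0,"dy":-0.2,"dz":0,"wx":0,"wy":0,"wz":0},{"dx":0,"dy":-0.15,"dz":0,"wx":0,"wy":0,"wz":0},{"dx":0,"dy":0,"dz":0,"wx":0,"wy":0,"wz":0},{"dx":0,"dy":0,"dz":0,"wx":0,"wy":0,"wz":0}]'
python3 -m inch '[{"dx":0,"dy":-0.1,"dz":0,"wx":0,"wy":0,"wz":0},{"dx":0,"dy":0,"dz":0,"wx":0,"wy":0,"wz":0},{"dx":0,"dy":0,"dz":0,"wx":0,"wy":0,"wz":0}]'
```

```text
t: 16.52
tcp_pos: [0.534, 0.0487, 0.1876]
tool_rot: [-0.074, 0.997, -0.0, 0.001]
force: [-0.3, -0.4, -0.0]
finger_gap: 0.11
gripper_force: 58.7
t: 16.9
tcp_pos: [0.5338, 0.0478, 0.1869]
tool_rot: [-0.074, 0.997, -0.0, 0.0]
force: [-0.2, 0.7, -0.5]
finger_gap: 0.108
gripper_force: 58.7
```

```bash
python3 -m inch '[{"dx":0,"dy":-0.1,"dz":0,"wx":0,"wy":0,"wz":0},{"dx":0,"dy":0,"dz":0,"wx":0,"wy":0,"wz":0},{"dx":0,"dy":0,"dz":0,"wx":0,"wy":0,"wz":0}]'
python3 -m inch '[{"dx":0,"dy":-0.08,"dz":0,"wx":0,"wy":0,"wz":0},{"dx":0,"dy":0,"dz":0,"wx":0,"wy":0,"wz":0},{"dx":0,"dy":0,"dz":0,"wx":0,"wy":0,"wz":0}]'
```

```text
t: 17.27
tcp_pos: [0.5339, 0.0469, 0.1869]
tool_rot: [-0.074, 0.997, 0.0, -0.0]
force: [-0.0, 0.5, -0.8]
finger_gap: 0.104
gripper_force: 58.8
t: 17.65
tcp_pos: [0.534, 0.0465, 0.1869]
tool_rot: [-0.074, 0.997, 0.001, -0.0]
force: [0.4, 3.8, 1.3]
finger_gap: 0.109
gripper_force: 58.7
```

Contact at y = 0.0465, 2 mm nearer than mid, as expected. Sliding down.

```bash
python3 -m inch '[{"dx":0,"dy":0,"dz":0.25,"wx":0,"wy":0,"wz":0},{"dx":0,"dy":0,"dz":0.25,"wx":0,"wy":0,"wz":0},{"dx":0,"dy":0,"dz":0.25,"wx":0,"wy":0,"wz":0},{"dx":0,"dy":0,"dz":0,"wx":0,"wy":0,"wz":0}]'
python3 -m inch '[{"dx":0,"dy":0,"dz":0.2,"wx":0,"wy":0,"wz":0},{"dx":0,"dy":0,"dz":0.2,"wx":0,"wy":0,"wz":0},{"dx":0,"dy":0,"dz":0,"wx":0,"wy":0,"wz":0}]'
python3 -m inch '[{"dx":0,"dy":0,"dz":0.2,"wx":0,"wy":0,"wz":0},{"dx":0,"dy":0,"dz":0.2,"wx":0,"wy":0,"wz":0},{"dx":0,"dy":0,"dz":0,"wx":0,"wy":0,"wz":0}]'
```

```text
t: 18.15
tcp_pos: [0.5341, 0.0465, 0.1793]
tool_rot: [-0.074, 0.997, 0.001, 0.0]
force: [0.6, 4.6, 0.2]
finger_gap: 0.111
gripper_force: 58.8
t: 18.52
tcp_pos: [0.5341, 0.0465, 0.1754]
tool_rot: [-0.074, 0.997, 0.001, 0.0]
force: [-0.5, 6.3, 0.3]
finger_gap: 0.108
gripper_force: 59.0
t: 18.9
tcp_pos: [0.5341, 0.0465, 0.1714]
tool_rot: [-0.074, 0.997, 0.0, 0.0]
force: [-0.3, 5.7, 0.6]
finger_gap: 0.108
gripper_force: 59.2
```

It has passed the plate top with no resistance. Continuing.

```bash
python3 -m inch '[{"dx":0,"dy":0,"dz":0.2,"wx":0,"wy":0,"wz":0},{"dx":0,"dy":0,"dz":0.2,"wx":0,"wy":0,"wz":0},{"dx":0,"dy":0,"dz":0.2,"wx":0,"wy":0,"wz":0},{"dx":0,"dy":0,"dz":0,"wx":0,"wy":0,"wz":0}]'
python3 -m inch '[{"dx":0,"dy":0,"dz":0.2,"wx":0,"wy":0,"wz":0},{"dx":0,"dy":0,"dz":0.2,"wx":0,"wy":0,"wz":0},{"dx":0,"dy":0,"dz":0,"wx":0,"wy":0,"wz":0}]'
python3 -m inch '[{"dx":0,"dy":0,"dz":0.2,"wx":0,"wy":0,"wz":0},{"dx":0,"dy":0,"dz":0.2,"wx":0,"wy":0,"wz":0},{"dx":0,"dy":0,"dz":0,"wx":0,"wy":0,"wz":0}]'
```

```text
t: 19.4
tcp_pos: [0.5343, 0.0466, 0.1658]
tool_rot: [-0.073, 0.997, 0.0, 0.0]
force: [-0.3, 6.3, 2.9]
finger_gap: 0.107
gripper_force: 59.4
t: 19.77
tcp_pos: [0.5344, 0.0466, 0.1618]
tool_rot: [-0.073, 0.997, 0.001, 0.001]
force: [0.6, 6.4, 2.3]
finger_gap: 0.11
gripper_force: 59.5
t: 20.15
tcp_pos: [0.5343, 0.0466, 0.1578]
tool_rot: [-0.073, 0.997, 0.001, 0.001]
force: [0.4, 6.7, 3.4]
finger_gap: 0.109
gripper_force: 59.5
```

```bash
python3 -m inch '[{"dx":0,"dy":0,"dz":0.2,"wx":0,"wy":0,"wz":0},{"dx":0,"dy":0,"dz":0.2,"wx":0,"wy":0,"wz":0},{"dx":0,"dy":0,"dz":0.2,"wx":0,"wy":0,"wz":0},{"dx":0,"dy":0,"dz":0,"wx":0,"wy":0,"wz":0}]'
python3 -m inch '[{"dx":0,"dy":0,"dz":0.2,"wx":0,"wy":0,"wz":0},{"dx":0,"dy":0,"dz":0.2,"wx":0,"wy":0,"wz":0},{"dx":0,"dy":0,"dz":0,"wx":0,"wy":0,"wz":0}]'
python3 -m inch '[{"dx":0,"dy":0,"dz":0.15,"wx":0,"wy":0,"wz":0},{"dx":0,"dy":0,"dz":0,"wx":0,"wy":0,"wz":0}]'
```

```text
t: 20.65
tcp_pos: [0.5342, 0.0467, 0.1517]
tool_rot: [-0.073, 0.997, 0.001, 0.0]
force: [-0.2, 6.6, 3.6]
finger_gap: 0.106
gripper_force: 59.5
t: 21.02
tcp_pos: [0.534, 0.0467, 0.1477]
tool_rot: [-0.073, 0.997, 0.001, 0.0]
force: [-0.4, 7.0, 2.8]
finger_gap: 0.109
gripper_force: 59.5
t: 21.28
tcp_pos: [0.534, 0.0467, 0.1462]
tool_rot: [-0.073, 0.997, 0.001, 0.0]
force: [-0.5, 6.3, 4.2]
finger_gap: 0.107
gripper_force: 59.6
```

```bash
python3 -m inch '[{"dx":0,"dy":0,"dz":0.1,"wx":0,"wy":0,"wz":0},{"dx":0,"dy":0,"dz":0,"wx":0,"wy":0,"wz":0}]'
python3 -m inch '[{"dx":0,"dy":0,"dz":0.1,"wx":0,"wy":0,"wz":0},{"dx":0,"dy":0,"dz":0,"wx":0,"wy":0,"wz":0}]'
```

```text
t: 21.52
tcp_pos: [0.534, 0.0467, 0.1455]
tool_rot: [-0.073, 0.997, 0.001, 0.0]
force: [-1.4, 6.2, 5.1]
finger_gap: 0.11
gripper_force: 59.9
t: 21.78
tcp_pos: [0.5339, 0.0467, 0.1454]
tool_rot: [-0.074, 0.997, 0.0, 0.0]
force: [-2.7, 6.4, 11.9]
finger_gap: 0.107
gripper_force: 61.0
```

It's home on the floor: 0.1454 − 0.1334 = 0.012 m. Release and rise.

```bash
python3 -m inch '[{"dx":0,"dy":0.05,"dz":-0.05,"wx":0,"wy":0,"wz":0},{"dx":0,"dy":0,"dz":0,"wx":0,"wy":0,"wz":0},{"dx":0,"dy":0,"dz":0,"wx":0,"wy":0,"wz":0},{"dx":0,"dy":0,"dz":0,"wx":0,"wy":0,"wz":0},{"dx":0,"dy":0,"dz":-1.5,"wx":0,"wy":0,"wz":0},{"dx":0,"dy":0,"dz":-3.5,"wx":0,"wy":0,"wz":0},{"dx":0,"dy":0,"dz":-3.5,"wx":0,"wy":0,"wz":0},{"dx":0,"dy":0,"dz":-3.5,"wx":0,"wy":0,"wz":0},{"dx":4,"dy":-4,"dz":0,"wx":0,"wy":0,"wz":0},{"dx":0,"dy":0,"dz":0,"wx":0,"wy":0,"wz":0}]' 0.35
python3 - <<'E'
from h import *
P,Q=tool();save("wrist","w5.png",s=1.42);print(P)
E
```

```text
t: 23.02
tcp_pos: [0.4984, -0.0005, 0.2657]
tool_rot: [-0.072, 0.997, -0.0, -0.0]
force: [-0.2, 0.4, 0.2]
finger_gap: 0.351
gripper_force: 0.0
[ 4.98370733e-01 -4.80490488e-04  2.65671356e-01]
```

View pics/w5.png

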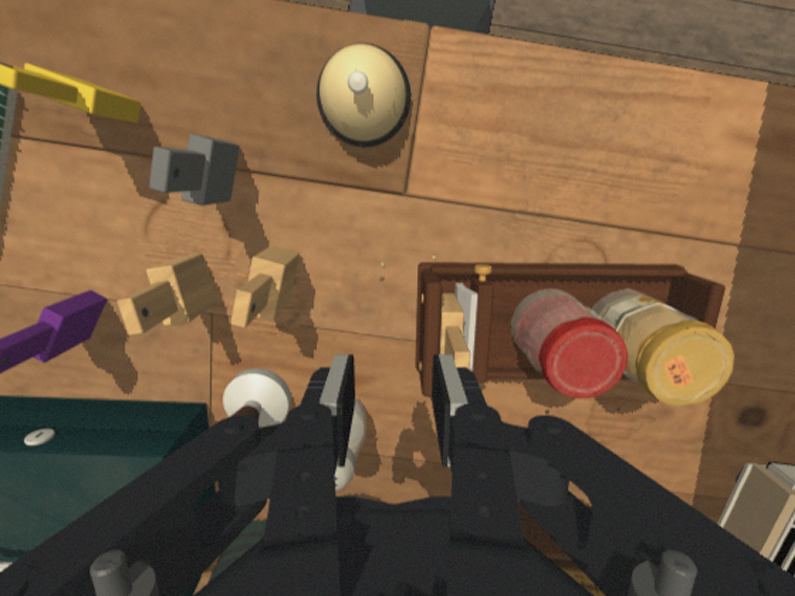

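The last view shows the thin packer upright in the gap against the board, tongue at (455,343), with the plate pushed back. Mid (160,300) and thick (265,285) stand on the counter, and the bystanders look unmoved. During thin's descent the ramp touched above z = 0.032, so the gap is under 14 mm and the mid piece cannot fit.

```bash
python3 -c "
from station import workorder
print(workorder.sign_off())"
```

```text
the job is handed in; nothing more can be done
None
```

The thin packer (16 mm) is upright and home on the caddy floor against the end board, with the mid and thick pieces standing on the counter and the job handed in; mid jammed on the plate top at up to 38 N before I backed off, and I ruled thick out from the measured gap (about 13 mm) rather than trying it.

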